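# Cam the test contacts onto the circuit board

## Task

Two identical board-test jigs stand on the bench; one holds a green circuit board, the other is empty. On the jig with the green board, turn the steel cam by its black grip, counter-clockwise seen from above, until its red-dotted high point bears squarely on the brass face of the sprung contact slide, pushing the contacts up to the board's edge; then let go so that it stays there. Leave the empty jig's cam as it is.

Things in the scene. Friction and masses are not known exactly. Their poses are not given: they have to be found in the camera images.
- cam_grip (a point): Centre of the black bar grip of the cam on the jig with the green board; on the cam's vertical axis, 54 mm above the bench. Bar 46 long, 14 wide, 38 tall (35 to 73 mm up). x runs along the bar to the cam's nose, y across it. Below: steel cam, 13 to 31 mm up, 40 mm disc with red-dotted nose reaching 34 mm from the axis. Within 90 mm nothing else of the jig (240 x 110 mm, fixed) is taller.
- cam (a joint): Turn of that cam, rad, growing counter-clockwise from above. 0: nose square to the slide's travel; 1.571: nose straight at the slide's brass face. Starts at 0.1 to 0.5, clear of the face; meets it at about 0.65. Range 0 to 2.6, no stop at the high point: turned farther it passes over. Stiff (0.12 N m friction, at most 0.25 with the spring); stays where it is left.
- slide (a joint): Travel, m, of that jig's sprung contact slide, away from the cam: 0 at rest, 0.010 with the nose straight on it, 0.009 at 0.3 rad either side. A brass face plate 72 mm wide, its top 27 mm above the bench, 24 mm from the cam's axis at rest; springs push it back with 3 N at rest, 9 N at full travel. It carries a blue block with gold pins facing the board.
- spare_cam_nose (a point): Nose tip of the cam on the empty jig (four bare brass stand-offs, no board), 22 mm above the bench, 34 mm from its axis; otherwise like the other; to be left alone. Bystanders: a pale pink flux bottle (42 wide, 95 mm tall) on the robot's side between the jigs, a white cup of swabs and yellow cutters beyond them.

How it is judged:
By the outcome, as a careful person would: the job done as asked, in the order asked, and still so for the second after the job is handed in, with the robot touching nothing.
It also fails if it takes over 32 s, if anything falls off the work surface, if the arm or the gripper's body presses on something with over 40 N, if the wrist force passes 120 N, or if a joint passes its speed limit or range.

## Robot

A 6-joint arm with a two-finger parallel gripper is mounted at the origin on the work surface. World frame = base frame: x ahead of the robot, y to its left, z up, the work surface at z = 0. Lengths are in m, angles in rad, forces in N, time in s.
With the tool pointing down it reaches from about 0.325 to 0.775 m from the base axis. Payload 9.3 kg.
Tool frame: the origin (TCP) lies on the centre line of the jaws, within the pads' length; the fingertips stand 22 mm ahead of it and the grasp point (between the pads) lies 3 mm ahead of it (env.finger_overhang is the distance from the TCP to the fingertips, in m); y points along the fingers, x is the direction in which the jaws open and shut, and the axes are right-handed (so a half turn about y gives the same grasp; the last joint's range is limited). The gripper opens to 85 mm and grips with 20 to 120 N. Pads are 22 mm wide; open, the fingers measure 114 mm over their backs; the gripper's body (76 mm by 85 mm) begins 54 mm behind the grasp point. The pads swing forward as they close: fully open they stand 13 mm farther back than shut.
Start: joints at [-1.333, 0.259, 0.021, 1.334, 0, 1.418], TCP at [0.21, -0.509, 0.253] pointing down, gripper open.
Joint ranges: [-3.04, 3.04], [-0.91, 1.82], [-1.04, 1.36], [-1.92, 1.95], [-1.52, 1.45], [-3.14, 3.14]. Speed limits (rad/s): [2.22, 2.22, 2.79, 3.14, 3.14, 3.14].

## Interface

Orientations are given as a unit quaternion [x, y, z, w].
In Python, from workcell import env gives the robot as it stands.
- The arm moves only by the tool jog_arm, never from a script. Its argument "plan" is a list of rows, each an object with "linear": the shift along the tool's x, y, z in m, a list of three; "spin": the turn about the tool's y in rad; "claw": the finger opening in m, from 0 to 0.0854. A call has 1 to 8 rows; each row shifts and turns the commanded pose from where the row before left it, along the tool's axes as they then stand; what a row does not reach is not made up. A row lasts 1/12 s, in which the tool goes at most 41.7 mm and 7.16 degrees, less where a joint would pass 70% of its speed; a pose out of reach is approached as far as the arm can. A call with a gripper value outside its range is refused whole. The fingers move at their own pace and stop on an object; "force" is the grip in N (left out, the last holds). Time passes only in rows, so rows that do not move let the fingers close. It gives the time, the measured TCP pose, the force and the opening at its end, in the units of the state.
- env.observe(): the state, without advancing time (a new reading comes with each control period).
- env.get_image(name): name is "scene" or "top" or "wrist"; returns the picture (384x512x3 uint8, red, green, blue); there is no depth.
- env.camera_params(name): a dict with "fx", "fy", "cx", "cy" (pixels), "extrinsics" (4x4, takes a point from camera to world coordinates); the wrist camera has in their place "T_tool_cam" (4x4, takes a point from camera to tool coordinates, whose origin is the TCP and whose axes are the tool frame's). Camera axes: x right, y down, z forward; pixel columns grow to the right and rows downward; lengths in m; the calibration is good to about 2 mm. A picture is of the moment at which its call begins: read the wrist's pose just before it. camera_params takes no time and is no camera call.
- env.hand_in(): hands the job in, once; it reports no verdict.
The state is a dict: "clock": time; "joint_positions": joint angles; "dq": joint speeds; "joint_efforts": joint torques, N m; "eef_pos": TCP position; "eef_rot": TCP orientation; "wrist_force": force on the tool from outside, world axes, zero at the start; "ft_torque": the same for the moment, N m; "finger_gap": finger opening in m.
Only numpy, scipy, OpenCV 4.12 (cv2) and the standard library are available. Lean on these libraries where they do the work, as an engineer would, in place of code of your own. Each camera call takes 0.05 s, during which the arm holds its last target. There are 200 camera calls.

## Working session

There is one attempt and no reset: what is moved stays moved. The work goes in short steps, Python scripts to look and compute and a tool call to move; the robot and the scene stay as the last step left them, time stands still between calls to the robot, and variables do not carry over. Pictures are saved under pics/ and viewed, on a budget of 10 in all, crops included, one or two more only if the job needs it, and the job is handed in when it is done.

Besides the shell and the picture viewer there is one more tool, called after ">>>" as name(argument=value, ...) on one line, values as JSON. jog_arm: Moves the arm, as the interface text tells. Its arguments: {"type":"object","properties":{"plan":{"type":"array"},"force":{"type":"number"}},"required":["plan"]}

```bash
mkdir -p pics; ls
python3 - <<'E'
from workcell import env
import cv2,numpy as np
o=env.observe();print(o)
for n in("top","scene","wrist"):
    p=env.camera_params(n);print(n,p)
    cv2.imwrite(f"pics/{n}0.png",env.get_image(n)[:,:,::-1])
E
```

```text
pics
{'clock': 0.0, 'joint_positions': array([-1.33264544e+00,  2.59180505e-01,  2.07563462e-02,  1.33372926e+00,
        3.85035300e-05,  1.41822280e+00]), 'dq': array([-0.00035103, -0.00028382, -0.0008618 ,  0.00050537, -0.00136474,
        0.000718  ]), 'joint_efforts': array([ 1.32554164e-04, -5.55637515e+01,  3.44529605e+01,  1.36106610e-02,
       -1.69643936e-04, -4.34095000e-06]), 'eef_pos': array([ 0.20942792, -0.50828059,  0.25267038]), 'eef_rot': array([-0.58721502,  0.39377197, -0.39308343,  0.58788398]), 'wrist_force': array([-0.66492248,  0.06444278, -0.43851934]), 'ft_torque': array([-0.03328463,  0.02315363,  0.00233743]), 'finger_gap': 0.08560328547909204}
top {'fx': 362.56799702775163, 'fy': 362.56799702775163, 'cx': 256.71032599625465, 'cy': 187.23404449333125, 'extrinsics': array([[ 0.00909387, -0.98627437,  0.16486406,  0.39460551],
       [-0.99980968, -0.00612229,  0.01852363, -0.00790838],
       [-0.01726004, -0.16500114, -0.98614234,  0.79308272],
       [ 0.        ,  0.        ,  0.        ,  1.        ]])}
scene {'fx': 430.9702660768876, 'fy': 430.9702660768876, 'cx': 261.29997799392555, 'cy': 189.97479992943244, 'extrinsics': array([[ 0.54465517,  0.67812561, -0.49345355,  0.89476519],
       [ 0.83856296, -0.44930189,  0.3081233 , -0.24276185],
       [-0.01276332, -0.58161282, -0.81336562,  0.70780828],
       [ 0.        ,  0.        ,  0.        ,  1.        ]])}
wrist {'fx': 339.58933354778907, 'fy': 339.58933354778907, 'cx': 254.37402476053714, 'cy': 187.0115008875892, 'T_tool_cam': array([[ 1.00000000e+00, -2.93309661e-05,  2.41340356e-06,
         9.62998849e-05],
       [-1.13213050e-05, -3.07694860e-01,  9.51485088e-01,
        -1.20970519e-01],
       [-2.71653850e-05, -9.51485088e-01, -3.07694860e-01,
         7.85257882e-02],
       [ 0.00000000e+00,  0.00000000e+00,  0.00000000e+00,
         1.00000000e+00]])}
```

View pics/top0.png

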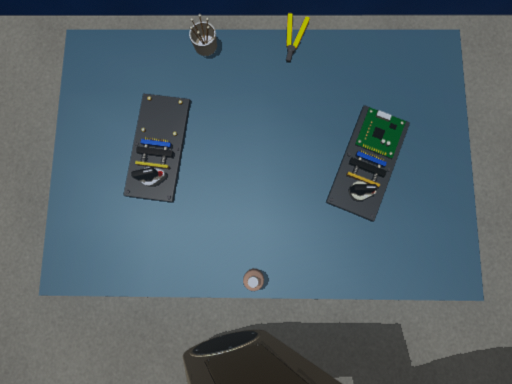

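View pics/scene0.png

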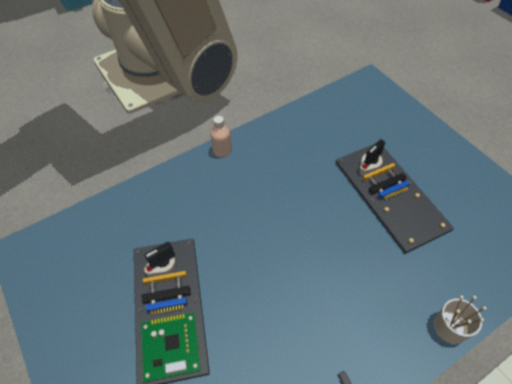

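The top view shows the board jig on the right, with its cam near (363,189), brass face near (364,179) and board near (381,132). In the scene view its grip is near (160,257), with the red dot near (150,268). The empty jig is at top (150,175). Next I'll measure and view enlarged crops.

```bash
cat > h.py <<'E'
import numpy as np,cv2
from workcell import env
from scipy.spatial.transform import Rotation as R
def cam(n,o=None):
    p=env.camera_params(n); K=np.array([[p['fx'],0,p['cx']],[0,p['fy'],p['cy']],[0,0,1]])
    if n=='wrist':
        T=np.eye(4);T[:3,:3]=R.from_quat(o['eef_rot']).as_matrix();T[:3,3]=o['eef_pos'];T=T@p['T_tool_cam']
    else:T=p['extrinsics']
    return K,T
def plane(c,uv,z):
    K,T=c;d=T[:3,:3]@np.linalg.inv(K)@np.array([*uv,1.]);return T[:3,3]+d*(z-T[2,3])/d[2]
def proj(c,X):
    K,T=c;q=K@(T[:3,:3].T@(np.asarray(X)-T[:3,3]));return q[:2]/q[2]
def tri(c1,u1,c2,u2):
    P=[K@np.linalg.inv(T)[:3] for K,T in(c1,c2)]
    X=cv2.triangulatePoints(P[0],P[1],np.array(u1,float).reshape(2,1),np.array(u2,float).reshape(2,1))[:,0];return X[:3]/X[3]
def blobs(img,lo,hi,box,mn=5):
    m=cv2.inRange(cv2.cvtColor(img,cv2.COLOR_BGR2HSV),lo,hi);k=np.zeros_like(m);x0,y0,x1,y1=box;k[y0:y1,x0:x1]=m[y0:y1,x0:x1]
    cs,_=cv2.findContours(k,cv2.RETR_EXTERNAL,cv2.CHAIN_APPROX_NONE)
    return k,[(cv2.contourArea(c),cv2.minAreaRect(c)) for c in cs if len(c)>=mn]
E
python3 - <<'E'
from h import *
t=cv2.imread('pics/top0.png');s=cv2.imread('pics/scene0.png')
a=cv2.resize(t[140:220,320:415],None,fx=4,fy=4,interpolation=cv2.INTER_CUBIC)
b=cv2.resize(s[235:315,120:215],None,fx=4,fy=4,interpolation=cv2.INTER_CUBIC)
cv2.imwrite('pics/c.png',np.hstack([a,b]))
for n,i,bx in(('top',t,(320,100,415,220)),('scene',s,(120,235,215,384))):
    print(n,'yellow');[print(x) for x in blobs(i,(18,120,100),(30,255,255),bx)[1] if x[0]>10]
    print('blue');[print(x) for x in blobs(i,(112,180,60),(130,255,255),bx)[1] if x[0]>10]
    k,_=blobs(i,(0,120,80),(8,255,255),bx);k2,_=blobs(i,(172,120,80),(180,255,255),bx);print('red',np.argwhere(k|k2)[:,::-1].tolist())
E
```

```text
top yellow
(68.5, ((363.4310302734375, 178.67242431640625), (33.61085510253906, 3.156820297241211), 21.801406860351562))
blue
red []
scene yellow
(177.5, ((164.04026794433594, 276.7281799316406), (5.387344837188721, 42.92497253417969), 79.99201965332031))
blue
red [[149, 266], [147, 267], [148, 267], [149, 267], [150, 267], [147, 268], [148, 268], [149, 268], [150, 268], [151, 268], [147, 269], [148, 269], [149, 269], [150, 269], [151, 269], [148, 270], [149, 270], [150, 270]]
```

View pics/c.png

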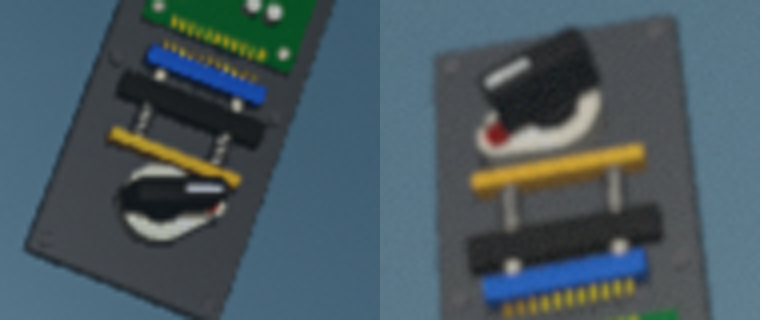

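Run:
```python
from h import *
t,s=cam('top'),cam('scene')
print('line',tri(t,(371.25,186.75),s,(151.75,254)))
print('red',tri(t,(374.75,192.2),s,(149.1,268.2)),plane(s,(149.1,268.2),.031))
print('brass',tri(t,(363.4,178.5),s,(163.8,276)))
a=np.deg2rad(21.8);d=np.array([np.cos(a),np.sin(a)])*16
e=[plane(t,np.array([363.4,178.5])+k*d,.027) for k in(-1,1)];print(e,np.linalg.norm(e[1]-e[0]))
v=e[1]-e[0];n=np.array([-v[1],v[0]])/np.hypot(v[0],v[1]);print('travel deg',np.rad2deg(np.arctan2(n[1],n[0])))
c=(e[0]+e[1])[:2]/2; print('axis est',c-n*.0265)
o=env.observe();Rm=R.from_quat(o['eef_rot']).as_matrix();print(Rm)
# hsv white disc & green
i=cv2.imread('pics/top0.png')
for n,lo,hi in(('green',(40,100,40),(80,255,255)),('blue',(105,200,100),(125,255,255))):
    [print(n,x) for x in blobs(i,lo,hi,(320,100,415,220))[1] if x[0]>15]
```

```text
line [ 0.51786207 -0.22329578  0.07221329]
red [ 0.51455666 -0.23931017  0.03115468] [ 0.5161797  -0.23665841  0.031     ]
brass [ 0.54244986 -0.22146659  0.02927092]
[array([ 0.55585989, -0.19048132,  0.027     ]), array([ 0.53032709, -0.25273766,  0.027     ])] 0.06728875118704106
travel deg -22.29969533159252
axis est [ 0.51857538 -0.21155403]
[[ 3.80905149e-01 -2.09388499e-04  9.24614095e-01]
 [-9.24613665e-01  9.04172784e-04  3.80905176e-01]
 [-9.15768063e-04 -9.99999569e-01  1.50800601e-04]]
green (1384.0, ((380.233642578125, 132.63662719726562), (40.49447250366211, 40.004974365234375), 20.85445785522461))
blue (81.5, ((371.0690002441406, 158.32757568359375), (30.082645416259766, 3.899601936340332), 21.801406860351562))
```

>>> jog_arm(plan=[{"linear": [-0.013, 0, 0.033], "spin": 0, "claw": 0.05}, {"linear": [-0.013, 0, 0.033], "spin": 0, "claw": 0.05}, {"linear": [-0.013, 0, 0.033], "spin": 0, "claw": 0.05}, {"linear": [-0.013, 0, 0.033], "spin": 0, "claw": 0.05}, {"linear": [-0.013, 0.01, 0.033], "spin": 0, "claw": 0.05}, {"linear": [-0.013, 0.01, 0.033], "spin": 0, "claw": 0.05}, {"linear": [-0.013, 0.01, 0.033], "spin": 0, "claw": 0.05}, {"linear": [-0.013, 0.01, 0.033], "spin": 0, "claw": 0.05}])

```text
clock: 0.82
eef_pos: [0.4149, -0.3103, 0.2128]
eef_rot: [0.588, -0.393, 0.393, -0.588]
wrist_force: [0.1, -1.0, 0.1]
finger_gap: 0.0501
```

>>> jog_arm(plan=[{"linear": [-0.013, 0.01, 0.033], "spin": 0, "claw": 0.05}, {"linear": [-0.013, 0, 0.033], "spin": 0, "claw": 0.05}, {"linear": [-0.013, 0, 0.033], "spin": 0, "claw": 0.05}, {"linear": [-0.013, 0, 0.033], "spin": 0, "claw": 0.05}, {"linear": [0, 0, 0], "spin": -0.12, "claw": 0.05}, {"linear": [0, 0, 0], "spin": -0.12, "claw": 0.05}, {"linear": [0, 0, 0], "spin": -0.12, "claw": 0.05}, {"linear": [0, 0, 0], "spin": -0.12, "claw": 0.05}])

```text
clock: 1.48
eef_pos: [0.5163, -0.213, 0.2029]
eef_rot: [-0.665, 0.24, -0.24, 0.665]
wrist_force: [-0.5, -0.0, -0.5]
finger_gap: 0.0499
```

>>> jog_arm(plan=[{"linear": [0, 0, 0], "spin": -0.12, "claw": 0.05}, {"linear": [0, 0, 0], "spin": -0.12, "claw": 0.05}, {"linear": [0, 0, 0], "spin": -0.12, "claw": 0.05}, {"linear": [0, 0, 0], "spin": -0.12, "claw": 0.05}, {"linear": [0, 0, 0], "spin": -0.08, "claw": 0.05}, {"linear": [0, 0, 0], "spin": 0, "claw": 0.05}, {"linear": [0, 0, 0], "spin": 0, "claw": 0.05}])

```text
clock: 2.07
eef_pos: [0.5162, -0.2134, 0.2031]
eef_rot: [-0.705, 0.051, -0.05, 0.705]
wrist_force: [0.1, -0.3, -0.3]
finger_gap: 0.0503
```

Run:
```python
from h import *
import pickle
o=env.observe();im=env.get_image('wrist')[:,:,::-1].copy();pickle.dump(o,open('o1.pkl','wb'));cv2.imwrite('pics/w1.png',im)
print(o['clock'],o['joint_positions'],o['eef_pos'],R.from_quat(o['eef_rot']).as_matrix(),o['wrist_force'])
c=cam('wrist',o);print(proj(c,[.5186,-.2115,.073]))
k=blobs(im,(18,120,100),(30,255,255),(0,0,512,384))[1];[print('yel',x) for x in k if x[0]>30]
m=blobs(im,(0,120,80),(6,255,255),(0,0,512,384))[1];[print('red',x,plane(c,x[1][0],.031)) for x in m if x[0]>8]
```

```text
2.0667 [-5.42285956e-01  2.92068169e-01 -6.02203020e-02  1.21890374e+00
  4.59170263e-05  1.17123248e+00] [ 0.5161536  -0.21338622  0.20309253] [[ 9.89832421e-01 -3.15387865e-04  1.42238106e-01]
 [-1.42238033e-01  2.43642313e-04  9.89832452e-01]
 [-3.46836365e-04 -9.99999921e-01  1.96304911e-04]] [ 0.08130568 -0.3354935  -0.29651987]
[257.53923772 181.14033785]
yel (489.0, ((284.17791748046875, 173.0491943359375), (7.915555953979492, 78.04820251464844), 15.461216926574707))
```

View pics/w1.png

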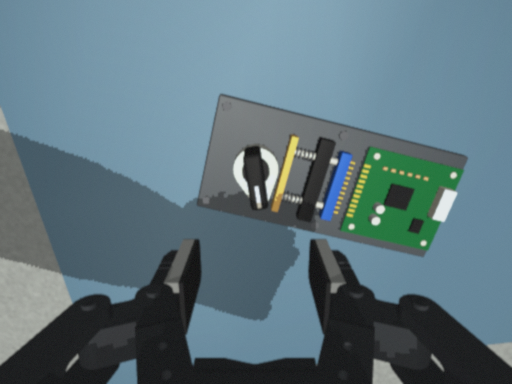

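The wrist view shows the grip at about (256,178), with its white line near (258,197) pointing down in the image, the brass bar at (285,173), and the disc around (255,172). I'll refine the axis and bar angle from this view.

Run:
```python
from h import *
import pickle
o=pickle.load(open('o1.pkl','rb'));im=cv2.imread('pics/w1.png');c=cam('wrist',o)
g=cv2.cvtColor(im,cv2.COLOR_BGR2GRAY)
cr=cv2.resize(im[130:225,205:310],None,fx=6,fy=6,interpolation=cv2.INTER_CUBIC);cv2.imwrite('pics/w1c.png',cr)
# brass ends on z=.027
k=[x for x in blobs(im,(18,120,100),(30,255,255),(230,100,320,230))[1] if x[0]>30][0][1]
b=cv2.boxPoints(k);b=b[np.argsort(b[:,1])];e=[plane(c,(b[0]+b[1])/2,.027),plane(c,(b[2]+b[3])/2,.027)]
v=e[0]-e[1];print('brass',e,np.linalg.norm(v));n=np.array([v[1],-v[0]])/np.linalg.norm(v[:2]);print('trav',np.rad2deg(np.arctan2(n[1],n[0])),'axis?',((e[0]+e[1])/2)[:2]-n*.026)
# white disc
sub=np.zeros_like(g);sub[140:215,225:280]=255
w=cv2.inRange(cv2.cvtColor(im,cv2.COLOR_BGR2HSV),(0,0,150),(180,60,255))&sub
cs,_=cv2.findContours(w,cv2.RETR_EXTERNAL,cv2.CHAIN_APPROX_NONE);
for q in cs: print('w',len(q),cv2.boundingRect(q),cv2.minAreaRect(q))
p=np.vstack([q for q in cs if len(q)>25]);(cc,r)=cv2.minEnclosingCircle(p);print('disc',cc,r,plane(c,cc,.031))
d=cv2.inRange(g,0,28)&sub;cs,_=cv2.findContours(d,cv2.RETR_EXTERNAL,cv2.CHAIN_APPROX_NONE)
for q in cs:
    if len(q)>15: print('dark',cv2.minAreaRect(q),plane(c,cv2.minAreaRect(q)[0],.073))
```

```text
brass [array([ 0.55499475, -0.18857348,  0.027     ]), array([ 0.52809794, -0.2563057 ,  0.027     ])] 0.07287723815264789
trav -21.65827848482922 axis? [ 0.5173819  -0.21284376]
w 45 (254, 186, 7, 22) ((257.48651123046875, 196.41893005371094), (21.371868133544922, 4.438772678375244), 80.53767395019531)
w 89 (233, 151, 16, 44) ((239.3385009765625, 173.20770263671875), (43.41215896606445, 12.775577545166016), 82.87498474121094)
w 108 (261, 148, 18, 52) ((271.22003173828125, 172.54000854492188), (51.47736740112305, 15.556349754333496), 81.8698959350586)
disc (256.1669616699219, 177.27967834472656) 29.855148315429688 [ 0.51645096 -0.22043065  0.031     ]
dark ((251.91539001464844, 150.82308959960938), (6.821910381317139, 12.775577545166016), 82.87498474121094) [ 0.51773679 -0.18733402  0.073     ]
```

View pics/w1c.png

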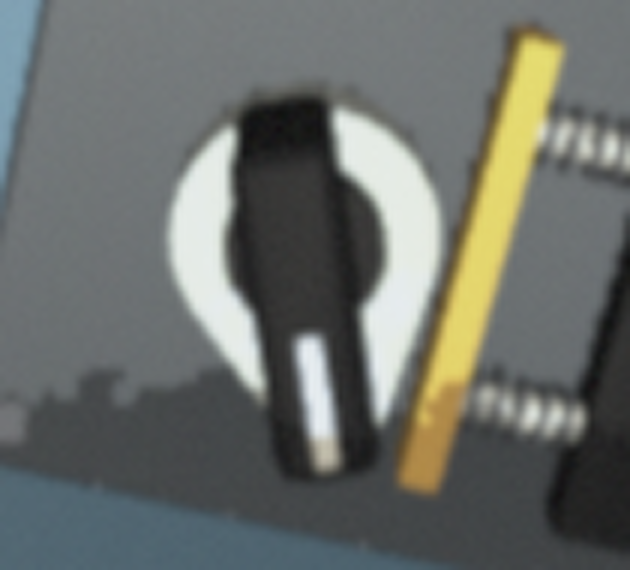

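The crop shows the bar's top face spanning roughly (240,158) to (378,462), centre about (309,313), the line running from (308,336) to (327,470), and the disc centre near (305,230).

Run:
```python
from h import *
import pickle
o=pickle.load(open('o1.pkl','rb'));c=cam('wrist',o)
f=lambda x,y,z:plane(c,(205+(x-2.5)/6,130+(y-2.5)/6),z)
print('grip',f(309,313,.073),'disc',f(305,229,.031))
for p,q in(((308,336),(327,470)),((240,158),(283,475)),((333,156),(378,462))):
    a,b=f(*p,.073),f(*q,.073);print(np.rad2deg(np.arctan2(*(b-a)[1::-1])),np.linalg.norm(b-a))
a,b=f(285,157,.073),f(330,469,.073);print(a,b,(a+b)/2)
print('width',np.linalg.norm(f(262,313,.073)-f(355,313,.073)))
# two-view height: white line centre, wrist vs scene
w=(205+(317-2.5)/6,130+(403-2.5)/6)
print(tri(c,w,cam('scene'),(151.75,254)),tri(c,w,cam('top'),(371.25,186.75)))
```

```text
grip [ 0.51741717 -0.21182781  0.073     ] disc [ 0.51703258 -0.21158597  0.031     ]
-90.40565953922088 0.018752216708310728
-91.10823212520359 0.04311244806989735
-89.68787534847233 0.041655892748196345
[ 0.5173166  -0.19108917  0.073     ] [ 0.51713053 -0.23355643  0.073     ] [ 0.51722357 -0.2123228   0.073     ]
width 0.011983208944776034
[ 0.51742691 -0.22334185  0.0719309 ] [ 0.51684608 -0.22292007  0.07632119]
```

>>> jog_arm(plan=[{"linear": [0.001, 0.02, 0.0015], "spin": -0.12, "claw": 0.05}, {"linear": [0, 0.03, 0], "spin": -0.016, "claw": 0.05}, {"linear": [0, 0.035, 0], "spin": 0, "claw": 0.05}, {"linear": [0, 0.03, 0], "spin": 0, "claw": 0.05}, {"linear": [0, 0.02, 0], "spin": 0, "claw": 0.05}, {"linear": [0, 0.008, 0], "spin": 0, "claw": 0.05}, {"linear": [0, 0, 0], "spin": 0, "claw": 0.05}, {"linear": [0, 0, 0], "spin": 0, "claw": 0.05}], force=50)

```text
clock: 2.78
eef_pos: [0.5178, -0.2123, 0.0609]
eef_rot: [0.707, -0.002, 0.002, -0.707]
wrist_force: [0.6, -0.0, 0.9]
finger_gap: 0.0501
```

>>> jog_arm(plan=[{"linear": [0, 0, 0], "spin": 0, "claw": 0.03}, {"linear": [0, 0, 0], "spin": 0, "claw": 0.022}, {"linear": [0, 0, 0], "spin": 0, "claw": 0.018}])

```text
clock: 3.03
eef_pos: [0.518, -0.2124, 0.0615]
eef_rot: [0.707, -0.001, 0.002, -0.707]
wrist_force: [0.3, 0.4, 0.3]
finger_gap: 0.0181
```

Run:
```python
from h import *
o=env.observe();im=env.get_image('wrist')[:,:,::-1].copy();cv2.imwrite('pics/w2.png',im)
m=R.from_quat(o['eef_rot']).as_matrix()
print(o['clock'],o['eef_pos'],np.rad2deg(np.arctan2(m[1,0],m[0,0])),o['wrist_force'],o['ft_torque'],o['finger_gap'])
```

```text
3.0333 [ 0.51800986 -0.21243446  0.06151921] -0.2410990523030899 [0.30468776 0.39148169 0.30454833] [-0.0170107  -0.0247489  -0.00120585] 0.018076155527302226
```

View pics/w2.png

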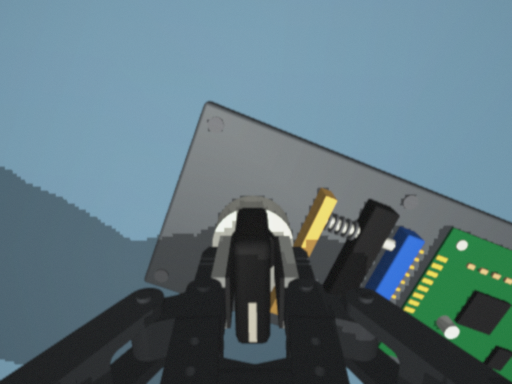

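The bar, near (252,270), sits centred and parallel between the pads. Next I close on it and turn.

>>> jog_arm(plan=[{"linear": [0, 0, 0], "spin": 0, "claw": 0.008}, {"linear": [0, 0, 0], "spin": 0, "claw": 0.008}, {"linear": [0, 0, 0], "spin": 0, "claw": 0.008}, {"linear": [0, 0, 0], "spin": 0, "claw": 0.008}], force=50)

```text
clock: 3.42
eef_pos: [0.5172, -0.2123, 0.0614]
eef_rot: [0.707, -0.001, 0.002, -0.707]
wrist_force: [-5.3, 0.5, 8.7]
finger_gap: 0.0134
```

>>> jog_arm(plan=[{"linear": [0, 0, 0], "spin": -0.05, "claw": 0.008}, {"linear": [0, 0, 0], "spin": -0.06, "claw": 0.008}, {"linear": [0, 0, 0], "spin": -0.06, "claw": 0.008}, {"linear": [0, 0, 0], "spin": -0.06, "claw": 0.008}, {"linear": [0, 0, 0], "spin": -0.06, "claw": 0.008}, {"linear": [0, 0, 0], "spin": -0.06, "claw": 0.008}])

```text
clock: 3.92
eef_pos: [0.517, -0.2123, 0.0614]
eef_rot: [0.697, 0.122, -0.123, -0.696]
wrist_force: [-5.3, 0.6, 9.2]
finger_gap: 0.0135
```

```bash
cat > st.py <<'E'
from h import *
o=env.observe();m=R.from_quat(o['eef_rot']).as_matrix()
print(o['clock'],o['eef_pos'],np.rad2deg(np.arctan2(m[1,0],m[0,0])),o['wrist_force'],o['ft_torque'],o['finger_gap'])
E
python3 st.py
```

```text
3.9167 [ 0.51704212 -0.21231097  0.06137691] 19.951549450694024 [-5.2770707   0.59273011  9.15291489] [ 0.09577071  1.01290905 -0.22288517] 0.013487273842801918
```

>>> jog_arm(plan=[{"linear": [0, 0, 0], "spin": -0.1, "claw": 0.008}, {"linear": [0, 0, 0], "spin": -0.1, "claw": 0.008}, {"linear": [0, 0, 0], "spin": -0.1, "claw": 0.008}, {"linear": [0, 0, 0], "spin": -0.1, "claw": 0.008}, {"linear": [0, 0, 0], "spin": -0.1, "claw": 0.008}, {"linear": [0, 0, 0], "spin": -0.1, "claw": 0.008}, {"linear": [0, 0, 0], "spin": -0.1, "claw": 0.008}, {"linear": [0, 0, 0], "spin": -0.08, "claw": 0.008}])

```text
clock: 4.58
eef_pos: [0.5168, -0.2125, 0.0614]
eef_rot: [0.597, 0.378, -0.379, -0.597]
wrist_force: [-6.1, -0.9, 10.0]
finger_gap: 0.0135
```

>>> jog_arm(plan=[{"linear": [0, 0, 0], "spin": -0.04, "claw": 0.008}, {"linear": [0, 0, 0], "spin": 0, "claw": 0.008}, {"linear": [0, 0, 0], "spin": 0, "claw": 0.008}])

```text
clock: 4.83
eef_pos: [0.5168, -0.2124, 0.0614]
eef_rot: [0.591, 0.389, -0.39, -0.59]
wrist_force: [-5.8, -1.4, 9.8]
finger_gap: 0.0129
```

```bash
python3 st.py
python3 - <<'E'
from h import *
o=env.observe();im=env.get_image('wrist')[:,:,::-1].copy();cv2.imwrite('pics/w3.png',im)
c=cam('wrist',o)
for x in blobs(im,(18,120,100),(30,255,255),(0,0,512,384))[1]:
    if x[0]>100:print(x)
E
```

```text
4.8333 [ 0.51681162 -0.21243906  0.06140703] 66.80508771865402 [-5.78304647 -1.4087248   9.75758615] [-0.05000593  1.19978307  0.26119963] 0.012889564090995974
```

View pics/w3.png

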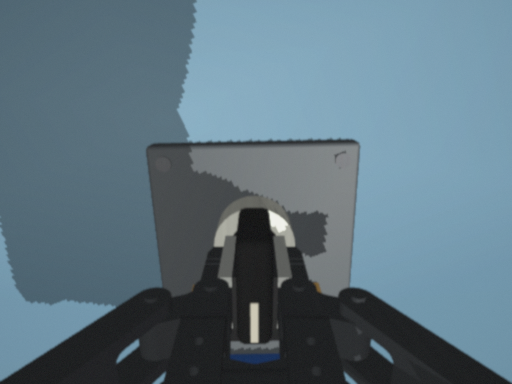

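The jig's end edge, (152,147) to (356,141), is within about 2° of the jaw axis, so the cam needs about 0.03 rad more. I'll turn that, release, rise and check.

>>> jog_arm(plan=[{"linear": [0, 0, 0], "spin": -0.028, "claw": 0.008}, {"linear": [0, 0, 0], "spin": 0, "claw": 0.008}, {"linear": [0, 0, 0], "spin": 0, "claw": 0.008}, {"linear": [0, 0, 0], "spin": 0, "claw": 0.016}, {"linear": [0, 0, 0], "spin": 0, "claw": 0.03}, {"linear": [0, 0, 0], "spin": 0, "claw": 0.05}, {"linear": [0, 0, 0], "spin": 0, "claw": 0.05}, {"linear": [0, -0.01, 0], "spin": 0, "claw": 0.05}])

```text
clock: 5.55
eef_pos: [0.5166, -0.2116, 0.0691]
eef_rot: [-0.584, -0.397, 0.398, 0.586]
wrist_force: [-1.2, 0.3, 0.3]
finger_gap: 0.05
```

>>> jog_arm(plan=[{"linear": [0, -0.03, 0], "spin": 0, "claw": 0.05}, {"linear": [0, -0.035, 0], "spin": 0, "claw": 0.05}, {"linear": [0, -0.035, 0], "spin": 0, "claw": 0.05}, {"linear": [0, -0.035, 0], "spin": 0, "claw": 0.05}, {"linear": [0, -0.01, 0.02], "spin": 0, "claw": 0.05}, {"linear": [0, 0, 0], "spin": 0, "claw": 0.05}, {"linear": [0, 0, 0], "spin": 0, "claw": 0.05}])

```text
clock: 6.13
eef_pos: [0.4987, -0.2046, 0.2166]
eef_rot: [0.586, 0.398, -0.397, -0.584]
wrist_force: [0.1, 0.5, -0.7]
finger_gap: 0.0499
```

```bash
python3 st.py
python3 - <<'E'
from h import *
import pickle
o=env.observe();im=env.get_image('wrist')[:,:,::-1].copy();c=cam('wrist',o);pickle.dump(o,open('o4.pkl','wb'));cv2.imwrite('pics/w4.png',im)
u,v=np.round(proj(c,[.53,-.217,.05])).astype(int);x0,y0=u-65,v-60;print('off',x0,y0)
cv2.imwrite('pics/w4c.png',cv2.resize(im[y0:y0+110,x0:x0+130],None,fx=5,fy=5,interpolation=cv2.INTER_CUBIC))
for x in blobs(im,(18,120,100),(30,255,255),(0,0,512,384))[1]:
    if x[0]>100:print('yel',x)
for x in blobs(im,(0,120,80),(6,255,255),(0,0,512,384))[1]:
    if x[0]>4:print('red',x,plane(c,x[1][0],.031))
cv2.imwrite('pics/s4.png',env.get_image('scene')[:,:,::-1])
E
```

```text
6.1333 [ 0.49868886 -0.20462971  0.21663703] 68.40599453824838 [ 0.06354788  0.50220062 -0.7316203 ] [-0.01010653  0.00729854 -0.00362413] 0.04985276701477305
off 190 147
yel (221.5, ((275.0, 218.5), (9.0, 28.0), 90.0))
yel (205.5, ((232.03990173339844, 218.20199584960938), (28.264690399169922, 9.488147735595703), 2.862405300140381))
```

View pics/w4c.png

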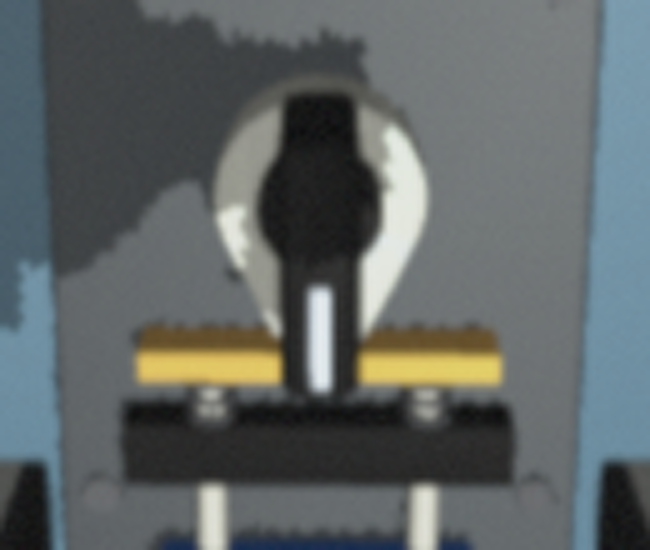

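The crop shows the white line (319,287)–(320,392) perpendicular to the brass bar's edge (136,385)–(503,384), with the nose on the face and the springs compressed. I'll do one numeric check plus a scene view.

Run:
```python
from h import *
import pickle
c=cam('wrist',pickle.load(open('o4.pkl','rb')))
f=lambda x,y,z:plane(c,(190+(x-2)/5,147+(y-2)/5),z)
ang=lambda a,b:np.rad2deg(np.arctan2(*(b-a)[1::-1]))
l=ang(f(319,288,.073),f(320,391,.073));b=ang(f(503,385,.027),f(136,385,.027));print('line',l,'bar',ang(f(320,95,.073),f(320,393,.073)),'brass-normal',b-90,b+90)
n=np.array([np.cos(np.deg2rad(-21.8)),np.sin(np.deg2rad(-21.8))])
m=(f(136,368,.027)+f(503,368,.027))[:2]/2;m0=np.array([.55499475+.52809794,-.18857348-.2563057])/2
print('slide travel',(m-m0)@n)
a=cv2.imread('pics/scene0.png');s=cv2.imread('pics/s4.png')
print('spare diff',cv2.absdiff(a,s)[130:250,330:460].max(axis=2).mean())
```

```text
line -21.126175822871033 bar -21.6359828581662 brass-normal -201.58380115079854 -21.58380115079852
slide travel 0.01004563535673958
spare diff 12.488910256410257
```

View pics/s4.png

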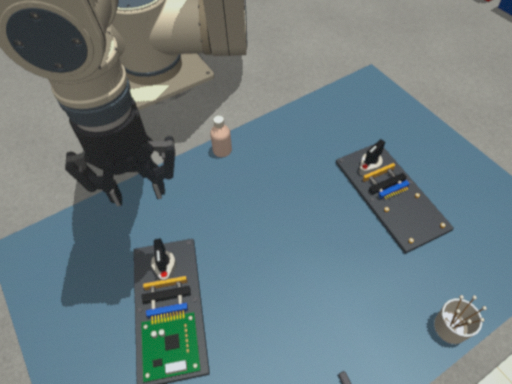

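The scene view shows the red dot at (163,274), facing the brass bar squarely. The spare jig, bottle and cup are where they were, and the arm is clear. Slide travel measures 10.0 mm, so I'm handing in.

```bash
python3 -c "
from workcell import env
print(env.hand_in())"
```

```text
the job is handed in; nothing more can be done
None
```

The cam on the green-board jig now stands with its red-dotted nose square on the brass face, and I've handed the job in at about 6.2 s. I gripped the black bar, turned it about 1.19 rad counter-clockwise from roughly 0.38 rad, opened the gripper and raised it clear.

**Last checks after letting go:**
- **Squareness:** the bar points at −21.6° and the brass face's normal at −21.6°. The white line on the grip alone reads −21.1°, half a degree off.
- **Slide travel:** it measured 10.0 mm, which is full travel.
- **Forces:** the highest wrist force reading was about 10–12 N. It was near zero once the gripper was clear.
- **Rest of the bench:** by eye, the empty jig's cam, the bottle and the cup had not moved. The pixel comparison over the empty jig read 12.5 levels on average rather than near zero. I put that down to image noise and changed lighting but did not look into it further. The cutters are mostly outside that last view, and the arm never went near them.

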